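# Lift a spot plate off the warming plate onto the cooling stand

## Task

First clear the stray jar off the cooling stand and set it upright on the round cork mat. Then slide the lifter's blade under the hot spot plate on the warming plate, going in below the lamp bar, carry the plate flat on the lifter and set it gently down, square and centred, on the two rails of the cooling stand. Never touch the spot plate with the fingers; leave the other glassware where it stands, and finish with the lifter lying flat on the bench, clear of the plate.

Things in the scene. Friction and masses are not known exactly. Their poses are not given: they have to be found in the camera images.
- spot_plate: White square ceramic spot plate, 90 x 90 mm, 5 mm thick, nine shallow round spots on top, flat underside, about 0.11 kg. It lies across the warmer's two rails, within 10 mm of their middle along them and 5 mm across, yaw within 4 degrees. Origin: centre of its underside; x roughly along the rails, z up. Hot, and wider than the gripper opens: fingers must not touch it.
- warmer: Fixed white warming plate, x -60 to 120, y -100 to 100 mm, dark steel top at z 50 mm. Two steel rails on it along x: x -50 to 50, 8 mm wide, centred at y +-34 (gap 60 mm between), z 50 to 66 mm; the spot plate's underside is at z 66. A lamp bar stands before it (point lamp_bar). Origin: on the bench under the rails' middle; +x along the rails is the way the lifter goes in; z up.
- lamp_bar (a point): Middle of the underside of the fixed lamp bar: 40 mm deep (warmer x -115 to -75), warmer y -180 to 140, z 200 to 226 mm; post 20 mm thick at warmer x -95, y -170, foot 64 mm wide. With the blade fully under the plate the handle is below this bar: the gripper must lean back about 40 degrees from vertical, fingers pointing down and towards the warmer.
- stand: Fixed cooling stand: aluminium block 100 x 100 x 30 mm with two steel rails like the warmer's: 100 mm long along its x, 8 mm wide, centred at y = +-34 mm (60 mm gap), from z = 30 to 46 mm. Origin: centre of its underside on the bench; x along the rails, pointing the way the lifter goes in; z up.
- lifter: Lifter (spatula), lying flat on the bench, about 0.15 kg: black handle x -35 to 35, 22 mm wide (y), z 0 to 30 mm; flat steel blade x 47 to 140, 46 mm wide, z 0 to 3 mm; tang between them 16 mm wide, 3 mm thick. Origin: underside of the handle's middle; x towards the blade's tip, y across the handle (grip across y), z up.
- lifter_tip (a point): Middle of the blade's front edge: x = 140, z = 1.5 mm of the lifter.
- jar: Small round jar with a cap, 44 mm diameter, 85 mm high, about 0.12 kg, standing between the rails of the cooling stand (on the block, 30 mm above the bench). Origin: centre of its underside; z up along the jar.
- mat: Fixed round cork mat, 110 mm diameter, 4 mm thick, on the bench. Origin: centre of its underside.
- small_bottle: Bystander: small amber bottle, 42 mm diameter, 90 mm high. Origin: centre of its underside.
- beaker: Bystander: glass beaker, 68 mm diameter, 80 mm high. Origin: centre of its underside.
- dish: Bystander: shallow glass dish, 90 mm diameter, 16 mm high. Origin: centre of its underside.

How it is judged:
On the way, in this order (a step that is already met when the one before it is completed fails the run):
1. the jar stands upright on the cork mat, let go (horizontal distance between jar and mat below 0.045 m and height (world z) of jar between 0.002 and 0.009 m and angle between jar's own z axis and vertical below 0.1 rad and linear speed of jar below 0.03 m/s and contact force between the fingers and jar below 0.1 N), for 0.2 s.
2. the spot plate rides on the lifter, clear of the warmer's rails (z of spot_plate in the frame of warmer above 0.07 m and contact force between lifter and spot_plate above 0.3 N and contact force between spot_plate and warmer below 0.05 N and angle between spot_plate's own z axis and vertical below 0.3 rad), for 0.2 s.
At the end, for the whole second after the job is handed in: Spot plate flat and at rest on the stand's rails, centred within 20 mm along and 15 mm across them, square within 15 degrees; lifter flat on the bench, not touching the plate; jar upright on the cork mat, centre within 45 mm of the mat's (all of step 1 and x of spot_plate in the frame of stand between -0.02 and 0.02 m and y of spot_plate in the frame of stand between -0.015 and 0.015 m and z of spot_plate in the frame of stand between 0.043 and 0.05 m and angle between spot_plate's own z axis and vertical below 0.06 rad and (angle between the x axis of spot_plate and the x axis of stand, either way round below 0.26 rad or angle between the y axis of spot_plate and the x axis of stand, either way round below 0.26 rad) and linear speed of each of spot_plate, lifter below 0.02 m/s and contact force between lifter and spot_plate below 0.05 N and height (world z) of lifter between -0.004 and 0.008 m and angle between lifter's own z axis and vertical below 0.08 rad).
It fails at once if the fingers touch the spot plate (contact force between the fingers and spot_plate above 0.5 N).
It fails at once if the spot plate is tipped by more than 23 degrees (angle between spot_plate's own z axis and vertical above 0.4 rad).
It fails at once if the spot plate is banged down on the stand (over 20 N) (contact force between spot_plate and stand above 20 N).
It fails at once if the jar is knocked over (angle between jar's own z axis and vertical above 0.8 rad).
It fails at once if other glassware is moved by more than 30 mm (distance of any of small_bottle, beaker, dish from where it was at the start of the episode above 0.03 m).
It also fails if it takes over 67 s, if anything falls off the work surface, if the arm or the gripper's body presses on something with over 40 N, if the wrist force passes 120 N, or if a joint passes its speed limit or range.

## Robot

A 6-joint arm with a two-finger parallel gripper is mounted at the origin on the work surface. World frame = base frame: x ahead of the robot, y to its left, z up, the work surface at z = 0. Lengths are in m, angles in rad, forces in N, time in s.
With the tool pointing down it reaches from about 0.325 to 0.85 m from the base axis. Payload 4.4 kg.
Tool frame: the origin (TCP) lies between the finger pads; the fingertips stand ahead of it and the grasp point (between the pads) lies 3 mm ahead of it (manip.tcp_to_tips is the z of the fingertips in the tool frame, in m); z points along the fingers, y is the line along which they close (so a half turn about z gives the same grasp; the last joint's range is limited). The gripper opens to 94 mm and grips with 3 to 60 N. Pads are 16 mm wide; open, the fingers measure 119 mm over their backs; the gripper's body (75 mm by 177 mm) begins 78 mm behind the grasp point.
Start: joints at [-1.437, 0.207, 1.542, -0, 1.393, -0.15], TCP at [0.162, -0.552, 0.227] pointing down, gripper open.
Joint ranges: [-2.73, 2.73], [-0.86, 2.22], [0.23, 2.46], [-1.11, 4.25], [0.08, 2.63], [-2.82, 2.82]. Speed limits (rad/s): [2.79, 2.79, 3.14, 3.14, 3.14, 3.14].

## Interface

Orientations are given as a unit quaternion [w, x, y, z].
In Python, from rig import sensors, read_camera, manip, masks_of gives the robot as it stands.
- The arm moves only by the tool servo_tool, never from a script. Its argument "plan" is a list that holds one entry, the list of rows, each a list of 7 numbers: the turn, a rotation vector about the world's x, y, z in rad, then the shift along the world's x, y, z in mm, then the closure, from 0 (fully open) to 1 (shut). A call has 1 to 5 rows; each row is the pose to reach, as a shift and turn from the pose commanded when the call began; what a row does not reach only later rows make up. A row lasts 1/12 s, in which the tool goes at most 41.7 mm and 7.16 degrees, less where a joint would pass 70% of its speed; a pose out of reach is approached as far as the arm can. A call with a gripper value outside its range is refused whole. The fingers move at their own pace and stop on an object; the grip force is fixed at half the most. Time passes only in rows, so rows that repeat a pose let the fingers close. It gives the time, the measured TCP pose, the force, the opening and the grip force at its end, in the units of the state.
- sensors.get_obs(): the state, without advancing time (a new reading comes with each control period).
- read_camera(name): name is "scene" or "top" or "wrist"; returns a dict with "frame" (400x640x3 uint8, red, green, blue), "fov_y" (degrees; the focal length in pixels is half the picture's height over the tangent of half this angle, whatever the lens; pixels are square), "cx", "cy" (the principal point, pixels), "dist_coeffs" ([k1, k2, p1, p2, k3] as OpenCV has them; the pictures are not rectified), "world_to_cam" (4x4, takes a point from world to camera coordinates); the wrist camera has in their place "hand_eye" (4x4, takes a point from camera to tool coordinates, whose origin is the TCP and whose axes are the flange's). Camera axes: x right, y down, z forward; pixel columns grow to the right and rows downward; lengths in m; the calibration is good to about 2 mm. A picture is of the moment at which its call begins: read the wrist's pose just before it. There is no depth.
- manip.hand_in(): hands the job in; it is judged then, once.
Trained networks look in a picture, given as the dict that the camera call returned (one of the last four; its "shot" number tells which), for a name from the list of things; names that differ only in an ending like _2 or _b are one class to them, and where a whole thing is asked for, a point or a joint stands for the part that bears it (a point fixed in the world has none). Each returns a list of dicts, best first, with "p" (0 to 1); they miss things now and then, are a little off and sometimes report something else, mostly with a low value. They report only what shows in the picture. A call takes as long as a camera call.
- masks_of(picture, name): "mask" (400x640 bool, what is visible of it) and "bbox" ([left, top, width, height] in pixels, round what is visible of it).
The state is a dict: "t": time; "qpos": joint angles; "dq": joint speeds; "tau": joint torques, N m; "eef_pos": TCP position; "ee_rot": TCP orientation; "ft_force": force on the tool from outside, world axes, zero at the start; "wrist_torque": the same for the moment, N m; "opening": finger opening in m; "gripper_force": force on a finger pad.
Only numpy, scipy, OpenCV 4.12 (cv2) and the standard library are available. Lean on these libraries where they do the work, as an engineer would, in place of code of your own. Each camera call takes 0.05 s, during which the arm holds its last target. There are 200 camera calls.

## Working session

There is one attempt and no reset: what is moved stays moved. The work goes in short steps, Python scripts to look and compute and a tool call to move; the robot and the scene stay as the last step left them, time stands still between calls to the robot, and variables do not carry over. Pictures are saved under pics/ and viewed, at most 10 in all, crops included, and the job is handed in when it is done.

Besides the shell and the picture viewer there is one more tool, called after "Call:" as name(argument=value, ...) on one line, values as JSON. servo_tool: Moves the arm, as the interface text tells. Its arguments: {"type":"object","properties":{"plan":{"type":"array","items":{"type":"array","items":{"type":"array","items":{"type":"number"}}}}},"required":["plan"]}

```bash
mkdir -p pics; ls
cat > h.py <<'E'
import numpy as np, cv2
from rig import sensors, read_camera, manip, masks_of
def K(p):
    f=p["frame"].shape[0]/2/np.tan(np.radians(p["fov_y"])/2)
    return np.array([[f,0,p["cx"]],[0,f,p["cy"]],[0,0,1]])
def T(p):
    if "world_to_cam" in p: return np.array(p["world_to_cam"])
    from scipy.spatial.transform import Rotation as R
    o=p["obs"]; M=np.eye(4); M[:3,:3]=R.from_quat(np.roll(o["ee_rot"],-1)).as_matrix(); M[:3,3]=o["eef_pos"]
    return np.linalg.inv(M@np.array(p["hand_eye"]))
def shot(n):
    o=sensors.get_obs(); p=read_camera(n); p["obs"]=o; return p
def w2p(p,X):
    M=T(p); return cv2.projectPoints(np.float64(X).reshape(-1,3),cv2.Rodrigues(M[:3,:3])[0],M[:3,3],K(p),np.array(p["dist_coeffs"],float))[0].reshape(-1,2)
def p2w(p,uv,z):
    u=cv2.undistortPoints(np.float64(uv).reshape(-1,1,2),K(p),np.array(p["dist_coeffs"],float)).reshape(-1,2)
    M=np.linalg.inv(T(p)); d=np.c_[u,np.ones(len(u))]@M[:3,:3].T; c=M[:3,3]
    return c+d*((z-c[2])/d[:,2])[:,None]
def save(p,n): cv2.imwrite(f"pics/{n}.png",p["frame"][:,:,::-1])
E
python3 - <<'E'
from h import *
print(manip.tcp_to_tips, sensors.get_obs())
names=["spot_plate","warmer","lamp_bar","stand","lifter","lifter_tip","jar","mat","small_bottle","beaker","dish"]
for c in ["top","scene"]:
    p=shot(c); save(p,c+"0"); print(c,np.linalg.inv(T(p))[:3,3])
    for n in names:
        for m in masks_of(p,n)[:1]:
            ys,xs=np.nonzero(m["mask"]); r=cv2.minAreaRect(np.c_[xs,ys].astype(np.float32))
            print(n,round(m["p"],2),m["bbox"],np.round(r[0]),np.round(r[1]),round(r[2],1), p2w(p,[r[0]],0)[0].round(3))
E
```

```text
pics
0.022 {'t': 0.0, 'qpos': array([-1.43651008e+00,  2.07431927e-01,  1.54291471e+00, -3.12454160e-05,
        1.39349109e+00, -1.50472748e-01]), 'dq': array([ 0.00013314, -0.00060317,  0.00089205, -0.00078314,  0.00050006,
       -0.00144882]), 'tau': array([-3.77962933e-04, -3.70878160e+01, -2.81419659e+01,  6.98242779e-02,
        3.59914836e-02, -1.62103306e-04]), 'eef_pos': array([ 0.16142649, -0.55110074,  0.2263026 ]), 'ee_rot': array([-1.12262306e-03,  9.89880134e-01,  1.41901587e-01, -6.28931452e-06]), 'ft_force': array([-0.55308855,  0.53941684,  1.37089233]), 'wrist_torque': array([-0.01553331, -0.03168819,  0.01537641]), 'gripper_force': 0.0, 'opening': 0.09380095285331361}
top [ 0.48421538 -0.04548164  1.16429356]
spot_plate 0.95 [173.6, 170.4, 42.3, 39.3] [196. 188.] [32. 32.] 21.0 [0.588 0.285 0.   ]
warmer 0.84 [150.0, 129.1, 117.1, 130.3] [202. 181.] [ 82. 134.] 33.4 [0.609 0.265 0.   ]
lamp_bar 0.95 [152.6, 127.9, 114.9, 128.4] [202. 181.] [ 81. 133.] 33.0 [0.61  0.265 0.   ]
stand 0.67 [296.0, 193.7, 38.7, 36.6] [316. 211.] [35. 35.] 4.6 [ 0.521 -0.068  0.   ]
li
[... 925 characters left out ...]
 ]
stand 0.68 [375.4, 232.8, 15.2, 31.0] [384. 248.] [29. 15.] 90.0 [0.691 0.032 0.   ]
lifter 0.56 [202.1, 284.8, 73.9, 28.8] [239. 300.] [17. 71.] 76.6 [ 0.54  -0.366  0.   ]
lifter_tip 0.69 [202.8, 283.7, 71.1, 31.4] [239. 300.] [16. 71.] 76.0 [ 0.54  -0.366  0.   ]
jar 0.69 [313.5, 197.8, 12.2, 29.6] [320. 213.] [30. 15.] 90.0 [0.463 0.008 0.   ]
mat 0.68 [307.3, 269.0, 46.1, 35.1] [331. 284.] [33. 42.] 90.0 [ 0.674 -0.167  0.   ]
small_bottle 0.72 [377.3, 234.2, 16.8, 30.0] [386. 247.] [30. 15.] 90.0 [0.692 0.035 0.   ]
beaker 0.68 [318.1, 158.2, 22.1, 26.1] [328. 170.] [29. 19.] 90.0 [0.338 0.174 0.   ]
dish 0.66 [317.0, 155.7, 22.2, 27.1] [328. 170.] [31. 21.] 90.0 [0.334 0.177 0.   ]
```

Run:
```python
from h import *
a=cv2.imread("pics/top0.png")[115:285,140:460]; cv2.imwrite("pics/top0c.png",cv2.resize(a,None,fx=2.5,fy=2.5,interpolation=cv2.INTER_CUBIC))
a=cv2.imread("pics/scene0.png")[105:325,190:460]; cv2.imwrite("pics/scene0c.png",cv2.resize(a,None,fx=2.7,fy=2.7,interpolation=cv2.INTER_CUBIC))
```

```text
(no output)
```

View pics/top0c.png

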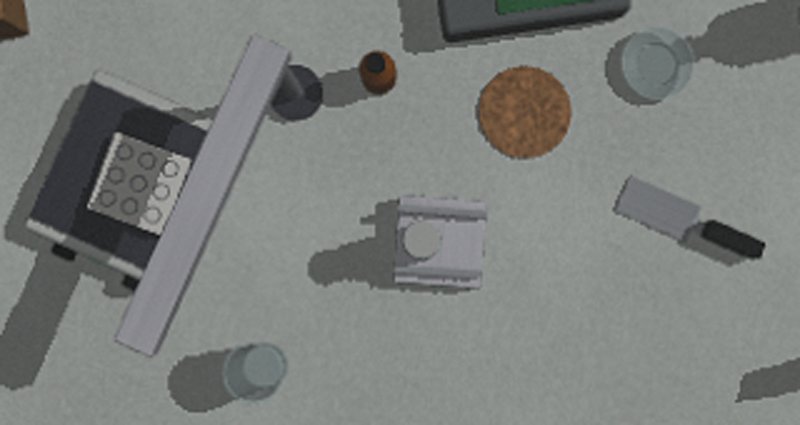

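View pics/scene0c.png

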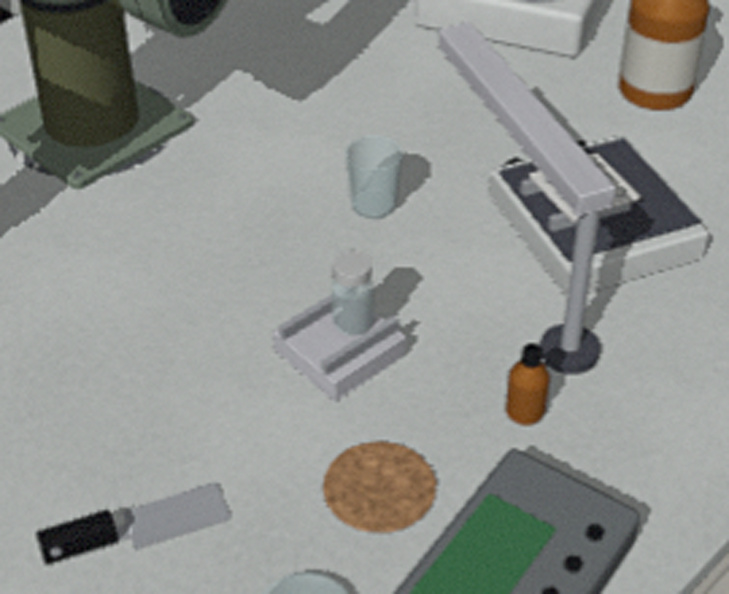

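```bash
cat >> h.py <<'E'
def c2p(q,o=(140,115),s=2.5): return (np.float64(q)+.5)/s-.5+np.array(o)
E
python3 - <<'E'
from h import *
p=shot("top")
print("jar",p2w(p,c2p([[425,240]]),.115),"mask",p2w(p,[[308,210.5]],.115))
print("mat",p2w(p,c2p([[524.5,112]]),.004))
print("stand blk",p2w(p,c2p([[397,197],[484,200],[481,289],[395,285]]),.04))
print("lifter tip",p2w(p,c2p([[630,177],[613,211]]),.003),"handle",p2w(p,c2p([[709,224],[764,238],[758,258],[703,243]]),.03))
print("plate corners",p2w(p,c2p([[118,133],[190,156],[161,235],[88,206]]),.071))
print("warmer top corners",p2w(p,c2p([[97,80],[28,227],[140,275],[210,120]]),.05))
print("bar top corners",p2w(p,c2p([[255,35],[291,54],[152,356],[115,340]]),.226))
print("hand_eye",read_camera("wrist")["hand_eye"],read_camera("wrist")["fov_y"])
E
```

```text
jar [[ 0.51866377 -0.05009187  0.115     ]] mask [[ 0.51918279 -0.04560432  0.115     ]]
mat [[ 0.67367632 -0.16758899  0.004     ]]
stand blk [[ 0.56979727 -0.01859787  0.04      ]
 [ 0.56671568 -0.11730926  0.04      ]
 [ 0.46577473 -0.11387214  0.04      ]
 [ 0.47023851 -0.0166696   0.04      ]]
lifter tip [[ 0.59740398 -0.29291169  0.003     ]
 [ 0.55700297 -0.27227313  0.003     ]] handle [[ 0.54060899 -0.37966228  0.03      ]
 [ 0.52445598 -0.44506487  0.03      ]
 [ 0.50115447 -0.43759619  0.03      ]
 [ 0.51854256 -0.3723305   0.03      ]]
plate corners [[0.63771335 0.28979005 0.071     ]
 [0.6122003  0.20921445 0.071     ]
 [0.52493439 0.24001329 0.071     ]
 [0.55672907 0.32166548 0.071     ]]
warmer top corners [[0.70113091 0.32169549 0.05      ]
 [0.53433774 0.39689142 0.05      ]
 [0.48086768 0.26860455 0.05      ]
 [0.65545808 0.1921849  0.05      ]]
bar top corners [[0.71029114 0.11313245 0.226     ]
 [0.69198486 0.07852294 0.226     ]
 [0.40533625 0.206891   0.226     ]
 [0.42016843 0.2421133  0.226     ]]
hand_eye [[-2.38741162e-04 -9.61044502e-01 -2.76393573e-01  7.96187643e-02]
 [ 9.99999127e-01 -5.88732626e-04  1.18330284e-03  1.08140176e-03]
 [-1.29992860e-03 -2.76393050e-01  9.61043804e-01 -1.57964672e-01]
 [ 0.00000000e+00  0.00000000e+00  0.00000000e+00  1.00000000e+00]] 61.70568436798239
```

Call:
servo_tool(plan=[[[0,0,0,119,168,0,0],[0,0,0,119,168,0,0],[0,0,0,119,168,0,0],[0,0,0,119,168,0,0],[0,0,0,119,168,0,0]]])

```text
t: 1.77
eef_pos: [0.2813, -0.382, 0.2275]
ee_rot: [0.0, 0.99, 0.142, 0.0]
ft_force: [0.8, -0.4, 0.0]
opening: 0.094
gripper_force: 0.0
```

Call:
servo_tool(plan=[[[0,0,0,119,168,0,0],[0,0,0,119,168,0,0],[0,0,0,119,168,0,0],[0,0,0,119,168,0,0],[0,0,0,119,168,0,0]]])

```text
t: 2.18
eef_pos: [0.4005, -0.2139, 0.2278]
ee_rot: [0.0, 0.99, 0.142, 0.0]
ft_force: [1.1, -0.4, -0.1]
opening: 0.0938
gripper_force: 0.0
```

Call:
servo_tool(plan=[[[0,0,0,119,167,0,0],[0,0,0,119,167,0,0],[0,0,0,119,167,0,0],[0,0,0,119,167,0,0],[0,0,0,119,167,0,0]]])

```text
t: 2.6
eef_pos: [0.5196, -0.0465, 0.2277]
ee_rot: [0.0, 0.99, 0.142, 0.0]
ft_force: [-0.2, -0.6, 0.6]
opening: 0.0942
gripper_force: 0.0
```

Run:
```python
from h import *
p=shot("wrist"); save(p,"w1")
for n in ["jar","stand"]:
  for m in masks_of(p,n)[:1]:
    print(n,m["p"],m["bbox"])
    if n=="jar":
      x,y,w,h=m["bbox"]; print(p2w(p,[[x,y+h/2],[x+w,y+h/2],[x+w/2,y],[x+w/2,y+h]],.115))
print(w2p(p,[.5187,-.048,.115]))
```

```text
jar 0.62 [295.6, 163.1, 47.9, 63.6]
[[ 0.52080413 -0.02831447  0.115     ]
 [ 0.53208384 -0.06682162  0.115     ]
 [ 0.55221164 -0.03996486  0.115     ]
 [ 0.49924035 -0.05558961  0.115     ]]
stand 0.8 [281.4, 126.9, 115.9, 112.6]
[[317.44777659 203.54120119]]
```

View pics/w1.png

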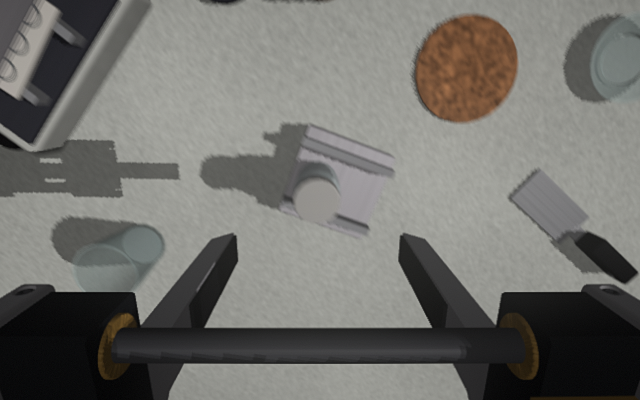

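The wrist view shows the cap at (318,200), where predicted (317,203); rails clear of the fingers. Descend and grip.

Call:
servo_tool(plan=[[[0,0,0,1,-1,-40,0],[0,0,0,1,-1,-80,0],[0,0,0,1,-1,-115,0],[0,0,0,1,-1,-138,0],[0,0,0,1,-1,-142,0]]])

```text
t: 3.17
eef_pos: [0.5144, -0.0502, 0.0804]
ee_rot: [-0.002, 0.99, 0.141, -0.005]
ft_force: [-0.7, -0.0, -0.2]
opening: 0.094
gripper_force: 0.0
```

Call:
servo_tool(plan=[[[0,0,0,0,0,0,1],[0,0,0,0,0,0,1],[0,0,0,0,0,0,1],[0,0,0,0,0,0,1],[0,0,0,0,0,0,1]]])

```text
t: 3.58
eef_pos: [0.521, -0.0503, 0.0874]
ee_rot: [0.001, 0.99, 0.142, 0.002]
ft_force: [-0.1, -0.0, -0.4]
opening: 0.0638
gripper_force: 0.0
```

Call:
servo_tool(plan=[[[0,0,0,0,0,0,1],[0,0,0,0,0,0,1],[0,0,0,0,0,0,1],[0,0,0,0,0,0,1],[0,0,0,0,0,0,1]]])

```text
t: 4.0
eef_pos: [0.5197, -0.0493, 0.0858]
ee_rot: [-0.0, 0.99, 0.142, 0.0]
ft_force: [-0.0, 3.1, 3.6]
opening: 0.0431
gripper_force: 30.0
```

Call:
servo_tool(plan=[[[0,0,0,0,0,20,1],[0,0,0,0,0,45,1],[0,0,0,25,-20,50,1],[0,0,0,55,-42,50,1],[0,0,0,85,-65,50,1]]])

```text
t: 4.42
eef_pos: [0.6054, -0.1154, 0.136]
ee_rot: [0.001, 0.99, 0.143, 0.0]
ft_force: [-0.6, 0.4, -0.5]
opening: 0.0431
gripper_force: 30.0
```

Call:
servo_tool(plan=[[[0,0,0,30,-24,0,1],[0,0,0,55,-43,-15,1],[0,0,0,67,-52,-40,1],[0,0,0,69,-53,-62,1],[0,0,0,69,-53,-70,1]]])

```text
t: 4.83
eef_pos: [0.6711, -0.1681, 0.0599]
ee_rot: [-0.002, 0.99, 0.141, -0.004]
ft_force: [-1.7, 0.4, 12.7]
opening: 0.0431
gripper_force: 30.0
```

Call:
servo_tool(plan=[[[0,0,0,0,0,-3,1],[0,0,0,0,0,-5,1],[0,0,0,0,0,-5,1],[0,0,0,0,0,-5,1]]])

```text
t: 5.17
eef_pos: [0.6737, -0.1676, 0.0614]
ee_rot: [0.0, 0.99, 0.142, 0.0]
ft_force: [0.4, 0.1, -0.8]
opening: 0.0432
gripper_force: 30.0
```

Call:
servo_tool(plan=[[[0,0,0,0,0,0,0.5],[0,0,0,0,0,0,0],[0,0,0,0,0,0,0],[0,0,0,0,0,0,0]]])

```text
t: 5.5
eef_pos: [0.674, -0.1679, 0.0614]
ee_rot: [0.0, 0.99, 0.142, 0.001]
ft_force: [0.3, 0.1, 1.0]
opening: 0.0638
gripper_force: 0.0
```

Call:
servo_tool(plan=[[[0,0,0,0,0,25,0],[0,0,0,0,0,65,0],[0,0,0,0,0,105,0],[0,0,0.1,-10,-15,140,0],[0,0,0.22,-30,-44,160,0]]])

```text
t: 5.92
eef_pos: [0.6471, -0.2101, 0.2268]
ee_rot: [0.002, 0.967, 0.255, 0.004]
ft_force: [0.1, -1.2, 0.9]
opening: 0.0935
gripper_force: 0.0
```

Call:
servo_tool(plan=[[[0,0,0.12,-20,-30,10,0],[0,0,0.24,-40,-60,20,0],[0,0,0.36,-60,-90,25,0],[0,0,0.48,-80,-120,30,0],[0,0,0.6,-95,-140,30,0]]])

```text
t: 6.33
eef_pos: [0.5473, -0.355, 0.2526]
ee_rot: [0.002, 0.85, 0.526, 0.0]
ft_force: [-0.2, -0.4, -0.3]
opening: 0.0942
gripper_force: 0.0
```

Run:
```python
from h import *
p=shot("wrist"); save(p,"w2"); o=p["obs"]; print(o["qpos"],o["eef_pos"],o["ee_rot"],o["t"])
for n in ["lifter","jar","mat"]:
  for m in masks_of(p,n)[:1]:
    print(n,m["p"],m["bbox"])
    if n=="lifter":
      c=max(cv2.findContours(m["mask"].astype(np.uint8),0,1)[0],key=cv2.contourArea); a=cv2.approxPolyDP(c,4,True).reshape(-1,2); print(a.tolist()); print(p2w(p,a,.003).round(4).tolist())
```

```text
[-7.07448231e-01  3.50155667e-01  1.30863522e+00 -1.09537577e-03
  1.47904081e+00 -2.45353569e-01] [ 0.54728993 -0.35502973  0.25261645] [1.95729545e-03 8.50214829e-01 5.26432247e-01 5.22161261e-05] 6.3333
lifter 0.98 [294.4, 105.4, 41.5, 147.7]
[[333, 106], [295, 108], [300, 184], [313, 187], [315, 252], [330, 250], [324, 183], [336, 182]]
[[0.598, -0.2956, 0.003], [0.5571, -0.2777, 0.003], [0.5203, -0.3618, 0.003], [0.533, -0.3725, 0.003], [0.4955, -0.4531, 0.003], [0.5146, -0.4594, 0.003], [0.5477, -0.3741, 0.003], [0.5616, -0.3796, 0.003]]
mat 0.57 [309.6, 1.2, 73.9, 20.7]
```

View pics/w2.png

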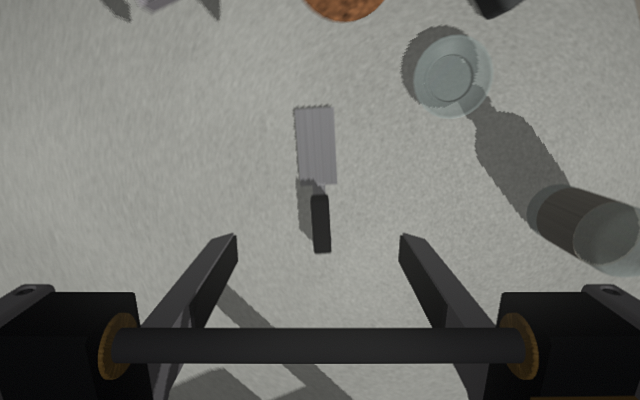

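Call:
servo_tool(plan=[[[0,0,0.05,-5,-11,-25,0],[0,0,0.05,-10,-22,-55,0.3],[0,0,0.05,-15,-33,-85,0.3],[0,0,0.05,-20,-44,-115,0.3],[0,0,0.05,-25,-55,-132,0.3]]])

```text
t: 6.95
eef_pos: [0.5229, -0.4038, 0.1141]
ee_rot: [-0.003, 0.838, 0.546, -0.0]
ft_force: [0.0, 0.6, -0.7]
opening: 0.0707
gripper_force: 0.0
```

Call:
servo_tool(plan=[[[0.11,-0.048,0,0,0,0,0.4],[0.22,-0.096,0,0,0,0,0.4],[0.33,-0.144,0,0,0,0,0.4],[0.43,-0.188,0,0,0,0,0.4],[0.53,-0.231,0,0,0,0,0.4]]])

```text
t: 7.37
eef_pos: [0.5251, -0.4063, 0.1196]
ee_rot: [-0.157, 0.802, 0.523, 0.24]
ft_force: [0.0, -0.3, 0.2]
opening: 0.0564
gripper_force: 0.0
```

Call:
servo_tool(plan=[[[0.11,-0.049,0,0,0,0,0.4],[0.11,-0.049,0,0,0,0,0.4],[0.11,-0.049,0,0,0,0,0.4]]])

```text
t: 7.62
eef_pos: [0.5233, -0.4061, 0.116]
ee_rot: [-0.189, 0.788, 0.512, 0.285]
ft_force: [0.6, -0.2, -0.5]
opening: 0.0566
gripper_force: 0.0
```

Run:
```python
from h import *
from scipy.spatial.transform import Rotation as R
o=sensors.get_obs(); print(o["qpos"],o["eef_pos"]); print(R.from_quat(np.roll(o["ee_rot"],-1)).as_matrix().round(3))
p=shot("scene")
for n in ["jar","mat"]:
  for m in masks_of(p,n)[:1]: print(n,m["p"],m["bbox"])
print(w2p(p,[[.674,-.168,.004],[.674,-.168,.089]]))
p=shot("top")
for n in ["lifter","spot_plate"]:
  for m in masks_of(p,n)[:1]: print(n,m["p"],m["bbox"])
```

```text
[-1.04888828  0.72252815  1.20603484  0.5443729   1.66292662 -0.70664861] [ 0.52326815 -0.40613187  0.11603043]
[[ 0.313  0.915  0.255]
 [ 0.699 -0.404  0.59 ]
 [ 0.643 -0.006 -0.766]]
jar 0.61 [324.8, 257.5, 12.0, 30.2]
mat 0.62 [202.4, 280.7, 72.6, 34.0]
[[330.90208956 283.82763299]
 [331.09008054 262.15565696]]
lifter 0.7 [384.4, 187.6, 60.8, 30.9]
spot_plate 0.72 [175.4, 166.6, 39.4, 40.1]
```

Call:
servo_tool(plan=[[[0,0,0,0,-2,-30,0.4],[0,0,0,-1,-4,-60,0.4],[0,0,0,-1,-4,-82,0.4],[0,0,0,-1,-4,-92,0.4],[0,0,0,-1,-4,-92,0.5]]])

```text
t: 8.33
eef_pos: [0.522, -0.4087, 0.0244]
ee_rot: [-0.19, 0.787, 0.513, 0.286]
ft_force: [-0.7, -0.0, 0.3]
opening: 0.0527
gripper_force: 0.0
```

Call:
servo_tool(plan=[[[0,0,0,0,0,0,1],[0,0,0,0,0,0,1],[0,0,0,0,0,0,1],[0,0,0,0,0,0,1],[0,0,0,0,0,0,1]]])

```text
t: 8.75
eef_pos: [0.5232, -0.4117, 0.0279]
ee_rot: [-0.187, 0.787, 0.513, 0.286]
ft_force: [-0.1, -1.3, 2.7]
opening: 0.0219
gripper_force: 30.0
```

Call:
servo_tool(plan=[[[0,0,0,0,0,0,1],[0,0,0,0,0,0,1],[0,0,0,0,0,0,1],[0,0,0,0,0,0,1]]])

```text
t: 9.08
eef_pos: [0.5232, -0.4117, 0.0279]
ee_rot: [-0.187, 0.787, 0.513, 0.287]
ft_force: [0.1, -0.8, 6.2]
opening: 0.0218
gripper_force: 30.0
```

Call:
servo_tool(plan=[[[0,0,0,0,0,20,1],[0,0,0,0,0,45,1],[0,0,0,0,0,70,1],[0,0,0,0,0,80,1],[0,0,0,0,0,80,1]]])

```text
t: 9.5
eef_pos: [0.5234, -0.4124, 0.1089]
ee_rot: [-0.185, 0.787, 0.514, 0.286]
ft_force: [0.7, -0.5, -1.4]
opening: 0.0219
gripper_force: 30.0
```

Run:
```python
from h import *
for c in ["wrist","top"]:
  p=shot(c); save(p,c+"3")
  if c=="wrist": print(p["obs"]["eef_pos"],p["obs"]["ee_rot"],p["obs"]["ft_force"]); z=.083
  for n in ["lifter"]:
   for m in masks_of(p,n)[:1]:
    c=max(cv2.findContours(m["mask"].astype(np.uint8),0,1)[0],key=cv2.contourArea); a=cv2.approxPolyDP(c,3,True).reshape(-1,2); print(m["p"],a.tolist()); print(p2w(p,a,z).round(4).tolist())
```

```text
[ 0.52341612 -0.41238217  0.10892242] [-0.18517458  0.78731331  0.51401472  0.28572188] [ 0.67813485 -0.49409063 -1.3640081 ]
0.67 [[289, 91], [282, 202], [301, 205], [295, 323], [304, 328], [339, 325], [334, 205], [353, 201], [348, 93]]
[[0.5591, -0.278, 0.083], [0.5209, -0.3613, 0.083], [0.5313, -0.3682, 0.083], [0.5007, -0.433, 0.083], [0.5043, -0.4374, 0.083], [0.5228, -0.4438, 0.083], [0.5508, -0.3768, 0.083], [0.5633, -0.3792, 0.083], [0.5992, -0.2977, 0.083]]
0.73 [[397, 184], [395, 199], [420, 210], [424, 207], [454, 215], [449, 209], [426, 202], [425, 196]]
[[0.5938, -0.2907, 0.083], [0.5524, -0.2848, 0.083], [0.5222, -0.3546, 0.083], [0.5305, -0.3659, 0.083], [0.5084, -0.4512, 0.083], [0.5251, -0.437, 0.083], [0.5444, -0.3718, 0.083], [0.561, -0.3691, 0.083]]
```

View pics/wrist3.png

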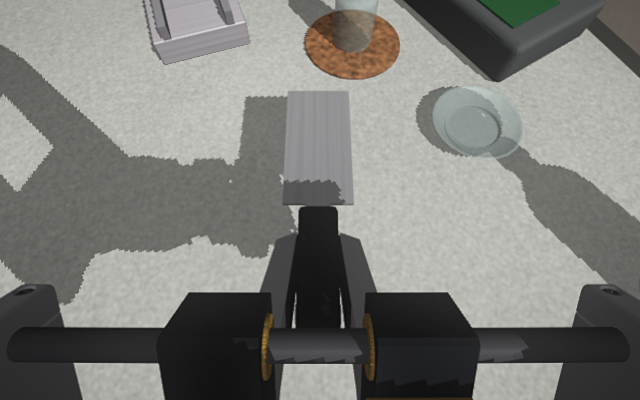

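Call:
servo_tool(plan=[[[0,0,0,-3,25,0,1],[0,0,0,-7,60,0,1],[0,0,0,-12,95,0,1],[0,0,0,-16,130,0,1],[0,0,0,-21,165,0,1]]])

```text
t: 10.12
eef_pos: [0.5004, -0.2434, 0.1045]
ee_rot: [-0.189, 0.787, 0.512, 0.286]
ft_force: [-0.8, 0.6, -0.5]
opening: 0.0218
gripper_force: 30.0
```

Call:
servo_tool(plan=[[[0,0,0,-4,35,0,1],[0,0,0,-9,70,0,1],[0,0,0,-13,105,0,1],[0,0,0,-18,140,0,1],[0,0,0,-22,170,0,1]]])

```text
t: 10.53
eef_pos: [0.4776, -0.0727, 0.1049]
ee_rot: [-0.19, 0.787, 0.513, 0.285]
ft_force: [0.1, -0.5, -2.2]
opening: 0.0219
gripper_force: 30.0
```

Call:
servo_tool(plan=[[[0,0,0,-4,30,0,1],[0,0,0,-8,60,0,1],[0,0,0,-11,80,0,1],[0,0,0,-11,89,0,1],[0,0,0,-11,89,0,1]]])

```text
t: 10.95
eef_pos: [0.4668, 0.0155, 0.1053]
ee_rot: [-0.19, 0.787, 0.513, 0.285]
ft_force: [0.4, -0.0, -1.4]
opening: 0.0218
gripper_force: 30.0
```

Run:
```python
from h import *
p=shot("wrist"); save(p,"wrist4"); o=p["obs"]; print(o["qpos"],o["eef_pos"],o["ee_rot"])
np.savez("w4.npz",pos=o["eef_pos"],rot=o["ee_rot"])
for n in ["lifter","spot_plate","warmer"]:
  for m in masks_of(p,n)[:1]:
    c=max(cv2.findContours(m["mask"].astype(np.uint8),0,1)[0],key=cv2.contourArea); a=cv2.approxPolyDP(c,3,True).reshape(-1,2); print(n,m["p"],a.tolist())
    print(p2w(p,a,{"lifter":.083,"spot_plate":.071,"warmer":.05}[n]).round(4).tolist())
# predicted warmer geometry
def warm(x,y,z,o=(.577,.255),yaw=np.radians(66)):
    c,s=np.cos(yaw),np.sin(yaw); return [o[0]+c*x-s*y,o[1]+s*x+c*y,z]
for q in [(-.05,.038,.066),(-.05,.030,.066),(-.05,-.030,.066),(-.05,-.038,.066),(-.06,.1,.05),(-.06,-.1,.05)]: print(q,w2p(p,warm(*q)).round(1))
```

```text
[-0.62829787  0.17079958  2.06081232  0.7369983   1.20502369 -0.59276119] [0.46684319 0.01549474 0.10533187] [-0.18962217  0.78679676  0.51349932  0.28515387]
lifter 0.58 [[288, 91], [282, 203], [300, 206], [293, 321], [295, 327], [339, 327], [335, 206], [353, 202], [347, 91]]
[[0.5006, 0.148, 0.083], [0.4636, 0.0646, 0.083], [0.4733, 0.0581, 0.083], [0.4435, -0.0039, 0.083], [0.4434, -0.0072, 0.083], [0.4654, -0.0168, 0.083], [0.4935, 0.0492, 0.083], [0.5052, 0.0471, 0.083], [0.5409, 0.1301, 0.083]]
spot_plate 0.64 [[278, 26], [368, 21], [376, 17], [372, 0], [276, 0]]
[[0.5227, 0.2309, 0.071], [0.5983, 0.2042, 0.071], [0.6072, 0.2059, 0.071], [0.6146, 0.2278, 0.071], [0.5333, 0.2641, 0.071]]
warmer 0.89 [[222, 0], [228, 8], [225, 32], [212, 36], [210, 47], [231, 92], [330, 89], [403, 93], [418, 86], [426, 60], [415, 0], [374, 0], [374, 21], [281, 27], [274, 19], [275, 0]]
[[0.4911, 0.3161, 0.05], [0.4931, 0.3018, 0.05], [0.4801, 0.2699, 0.05], [0.4671, 0.2698, 0.05], [0.4613, 0.2565, 0.05], [0.463, 0.1961, 0.05], [0.5434, 0.164, 0.05], [0.5996, 0.1343, 0.05], [0.6155, 0.1358, 0.05], [0.6381, 0.1596, 0.05], [0.6712, 0.2354, 0.05], [0.633, 0.2523, 0.05], [0.6185, 0.2248, 0.05], [0.5321, 0.2541, 0.05], [0.5298, 0.2675, 0.05], [0.5407, 0.2936, 0.05]]
(-0.05, 0.038, 0.066) [[280.3  35.5]]
(-0.05, 0.03, 0.066) [[289.3  35.5]]
(-0.05, -0.03, 0.066) [[356.7  35.5]]
(-0.05, -0.038, 0.066) [[365.7  35.5]]
(-0.06, 0.1, 0.05) [[214.6  58.1]]
(-0.06, -0.1, 0.05) [[431.5  58.2]]
```

View pics/wrist4.png

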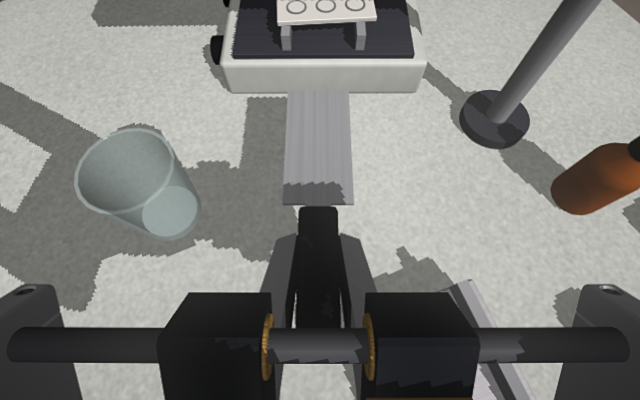

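Call:
servo_tool(plan=[[[0,0,0,5,-2,-10,1],[0,0,0,5,-2,-19,1],[0,0,0,5,-2,-19,1],[0,0,0,5,-2,-19,1]]])

```text
t: 11.48
eef_pos: [0.4732, 0.0109, 0.0868]
ee_rot: [-0.189, 0.788, 0.512, 0.286]
ft_force: [0.0, 0.1, -1.4]
opening: 0.0219
gripper_force: 30.0
```

Call:
servo_tool(plan=[[[0,0,0,8,18,0,1],[0,0,0,16,36,0,1],[0,0,0,24,54,0,1],[0,0,0,28,63,0,1],[0,0,0,28,63,0,1]]])

```text
t: 11.9
eef_pos: [0.5014, 0.0755, 0.0876]
ee_rot: [-0.188, 0.787, 0.514, 0.286]
ft_force: [-0.9, 0.6, -0.2]
opening: 0.0215
gripper_force: 30.0
```

Run:
```python
from h import *
p=shot("wrist"); save(p,"wrist5"); o=p["obs"]; print(o["eef_pos"],o["ee_rot"],o["ft_force"])
q=shot("scene"); a=q["frame"][105:225,330:460,::-1]; a=cv2.resize(a,None,fx=3,fy=3,interpolation=cv2.INTER_CUBIC)
b=p["frame"][:360,150:510,::-1]; cv2.imwrite("pics/m5.png",np.hstack([a,b]))
for n in ["lifter","spot_plate"]:
  for m in masks_of(p,n)[:1]:
    c=max(cv2.findContours(m["mask"].astype(np.uint8),0,1)[0],key=cv2.contourArea); a=cv2.approxPolyDP(c,3,True).reshape(-1,2); print(n,m["p"],a.tolist())
    print(p2w(p,a,{"lifter":.062,"spot_plate":.071,"warmer":.05}[n]).round(4).tolist())
```

```text
[0.50142    0.07552008 0.08764169] [-0.18830443  0.78650238  0.51399062  0.28595295] [-0.91933646  0.59029129 -0.17260442]
lifter 0.93 [[288, 91], [281, 173], [282, 202], [300, 206], [294, 320], [298, 327], [339, 327], [335, 206], [353, 202], [348, 92]]
[[0.5361, 0.2108, 0.062], [0.5058, 0.1469, 0.062], [0.4987, 0.1267, 0.062], [0.5083, 0.1194, 0.062], [0.4788, 0.0567, 0.062], [0.4794, 0.0524, 0.062], [0.5003, 0.0432, 0.062], [0.5289, 0.1104, 0.062], [0.5408, 0.1083, 0.062], [0.5774, 0.1916, 0.062]]
spot_plate 0.92 [[260, 0], [260, 66], [375, 60], [365, 0]]
[[0.5485, 0.305, 0.071], [0.5233, 0.2341, 0.071], [0.6056, 0.2045, 0.071], [0.6299, 0.2689, 0.071]]
```

View pics/m5.png

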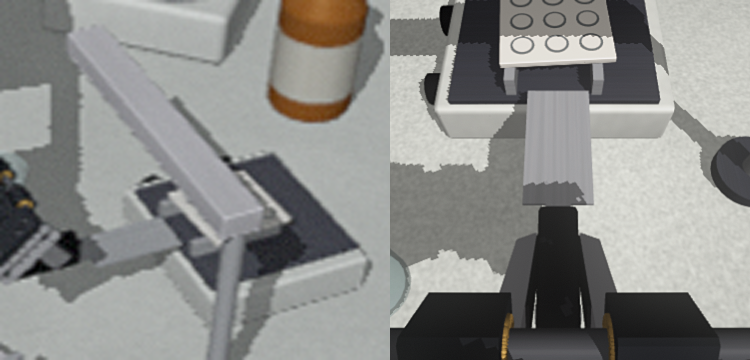

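Blade tip centre at column 318, rails' centre 314: about 2–3 mm to correct; the blade lies below the plate edge. Going in.

Call:
servo_tool(plan=[[[0,0,0,0,5,-2,1],[0,0,0,4,15,-2,1],[0,0,0,10,28,-2,1],[0,0,0,15,40,-2,1],[0,0,0,20,51,-2,1]]])

```text
t: 12.52
eef_pos: [0.5216, 0.1253, 0.0853]
ee_rot: [-0.188, 0.788, 0.512, 0.286]
ft_force: [-0.0, -0.2, -1.7]
opening: 0.0216
gripper_force: 30.0
```

Call:
servo_tool(plan=[[[0,0,0,5,11,0,1],[0,0,0,10,22,0,1],[0,0,0,15,33,0,1],[0,0,0,20,44,0,1],[0,0,0,20,44,0,1]]])

```text
t: 12.93
eef_pos: [0.5416, 0.1702, 0.0855]
ee_rot: [-0.188, 0.787, 0.513, 0.286]
ft_force: [-0.9, 0.9, -1.6]
opening: 0.0221
gripper_force: 30.0
```

Run:
```python
from h import *
p=shot("wrist"); o=p["obs"]; print(o["eef_pos"],o["ee_rot"],o["ft_force"],o["wrist_torque"])
q=shot("scene"); a=q["frame"][105:225,330:460,::-1]; a=cv2.resize(a,None,fx=3,fy=3,interpolation=cv2.INTER_CUBIC)
b=p["frame"][:360,150:510,::-1]; cv2.imwrite("pics/m6.png",np.hstack([a,b]))
for n in ["spot_plate"]:
  for m in masks_of(p,n)[:1]:
    c=max(cv2.findContours(m["mask"].astype(np.uint8),0,1)[0],key=cv2.contourArea); a=cv2.approxPolyDP(c,3,True).reshape(-1,2); print(n,m["p"],a.tolist())
    print(p2w(p,a,.071).round(4).tolist())
```

```text
[0.54161948 0.17020427 0.08548156] [-0.18825601  0.78683684  0.51340301  0.28612026] [-0.87981632  0.87519217 -1.58999021] [-0.5257979   0.18200259  0.00133257]
```

View pics/m6.png

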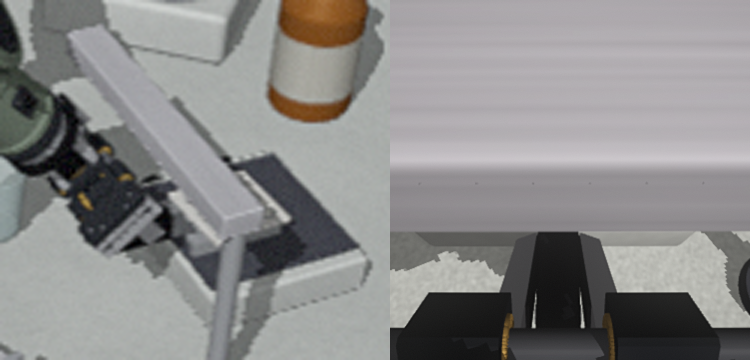

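Call:
servo_tool(plan=[[[0,0,0,0,0,2,1],[0,0,0,0,0,4,1],[0,0,0,0,0,6,1],[0,0,0,0,0,8,1],[0,0,0,0,0,10,1]]])

```text
t: 13.5
eef_pos: [0.5414, 0.1688, 0.0955]
ee_rot: [-0.188, 0.787, 0.513, 0.286]
ft_force: [0.6, -0.2, -2.8]
opening: 0.0218
gripper_force: 30.0
```

Call:
servo_tool(plan=[[[0,0,0,0,0,2,1],[0,0,0,0,0,4,1],[0,0,0,0,0,6,1],[0,0,0,0,0,6,1]]])

```text
t: 13.83
eef_pos: [0.5418, 0.1691, 0.102]
ee_rot: [-0.188, 0.787, 0.513, 0.286]
ft_force: [0.4, 1.0, -1.8]
opening: 0.0217
gripper_force: 30.0
```

Run:
```python
from h import *
o=sensors.get_obs(); print(o["eef_pos"],o["ee_rot"],o["ft_force"],o["wrist_torque"])
q=shot("scene"); a=q["frame"][125:215,360:450,::-1]; cv2.imwrite("pics/m7.png",cv2.resize(a,None,fx=6,fy=6,interpolation=cv2.INTER_CUBIC))
```

```text
[0.54184145 0.16914537 0.10196372] [-0.1875991   0.78708978  0.51311924  0.28636498] [ 0.38870249  1.03643712 -1.77924607] [-0.68676821  0.22018028 -0.02706019]
```

View pics/m7.png

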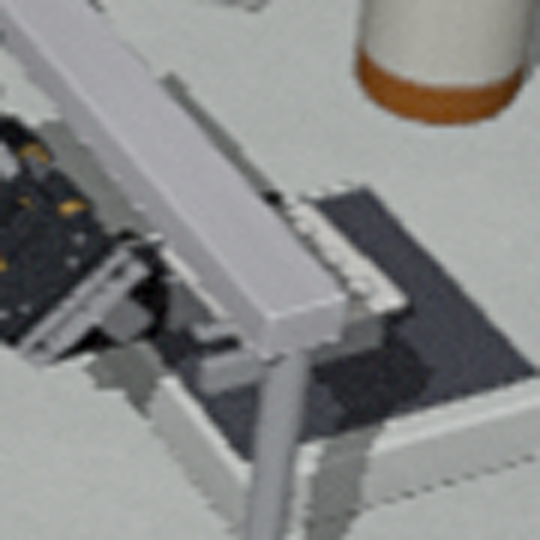

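Call:
servo_tool(plan=[[[0,0,0,0,0,3,1],[0,0,0,-1,-2,6,1],[0,0,0,-3,-6,8,1],[0,0,0,-6,-13,8,1],[0,0,0,-10,-22,8,1]]])

```text
t: 14.3
eef_pos: [0.5314, 0.1467, 0.1097]
ee_rot: [-0.188, 0.787, 0.513, 0.286]
ft_force: [-0.7, -0.0, -1.6]
opening: 0.0218
gripper_force: 30.0
```

Call:
servo_tool(plan=[[[0,0,0,-5,-11,0,1],[0,0,0,-10,-23,0,1],[0,0,0,-16,-36,0,1],[0,0,0,-22,-49,0,1],[0,0,0,-27,-61,0,1]]])

```text
t: 14.72
eef_pos: [0.5038, 0.0847, 0.1093]
ee_rot: [-0.188, 0.787, 0.513, 0.286]
ft_force: [0.2, 0.1, -2.9]
opening: 0.0215
gripper_force: 30.0
```

Call:
servo_tool(plan=[[[0,0,0,-5,-12,0,1],[0,0,0,-10,-24,0,1],[0,0,0,-16,-36,0,1],[0,0,0,-21,-47,0,1],[0,0,0,-25,-56,0,1]]])

```text
t: 15.13
eef_pos: [0.479, 0.0285, 0.1094]
ee_rot: [-0.187, 0.788, 0.512, 0.286]
ft_force: [0.6, 0.0, -1.7]
opening: 0.0214
gripper_force: 30.0
```

Call:
servo_tool(plan=[[[0,0,0,-4,-8,0,1],[0,0,0,-7,-15,0,1],[0,0,0,-9,-20,0,1],[0,0,0,-10,-23,0,1],[0,0,0,-10,-23,0,1]]])

```text
t: 15.55
eef_pos: [0.4697, 0.0066, 0.1095]
ee_rot: [-0.188, 0.787, 0.513, 0.286]
ft_force: [0.2, -0.3, -2.0]
opening: 0.0215
gripper_force: 30.0
```

Run:
```python
from h import *
p=shot("wrist"); save(p,"w8"); o=p["obs"]; print(o["eef_pos"],o["ee_rot"],o["ft_force"],o["qpos"])
z=o["eef_pos"][2]-.025
for n in ["lifter","spot_plate"]:
  for m in masks_of(p,n)[:1]:
    c=max(cv2.findContours(m["mask"].astype(np.uint8),0,1)[0],key=cv2.contourArea); a=cv2.approxPolyDP(c,3,True).reshape(-1,2); print(n,m["p"],a.tolist())
    zz=z+(.005 if n=="spot_plate" else 0); print(p2w(p,a,zz).round(4).tolist())
    if n=="spot_plate": r=cv2.minAreaRect(p2w(p,c.reshape(-1,2),zz)[:,:2].astype(np.float32)); print(r)
```

```text
[0.46965927 0.00655316 0.10950173] [-0.18758797  0.78739584  0.51275852  0.28617696] [ 0.2056477  -0.34941946 -1.96492764] [-0.64208583  0.1708686   2.04808503  0.73091827  1.21738309 -0.59300915]
lifter 0.86 [[351, 181], [283, 186], [282, 203], [301, 206], [294, 312], [297, 327], [340, 326], [335, 205], [352, 203]]
[[0.5144, 0.0531, 0.0845], [0.4719, 0.0679, 0.0845], [0.4668, 0.0568, 0.0845], [0.4772, 0.0499, 0.0845], [0.4486, -0.0083, 0.0845], [0.4471, -0.0164, 0.0845], [0.4691, -0.0255, 0.0845], [0.4974, 0.0417, 0.0845], [0.508, 0.0386, 0.0845]]
spot_plate 0.93 [[368, 74], [252, 79], [249, 184], [384, 178], [386, 169]]
[[0.5649, 0.1275, 0.0895], [0.4828, 0.1585, 0.0895], [0.4519, 0.0756, 0.0895], [0.5334, 0.0443, 0.0895], [0.5378, 0.0496, 0.0895]]
((0.5086022019386292, 0.10143130272626877), (0.09240268170833588, 0.08993559330701828), 70.33639526367188)
```

View pics/w8.png

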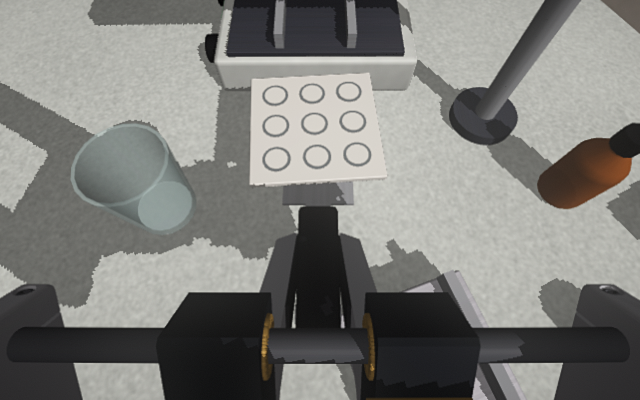

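Call:
servo_tool(plan=[[[0,0,0.03,2,-6,2,1],[0,0,0.08,6,-18,3,1],[0,0,0.14,10,-34,3,1],[0,0,0.2,15,-51,3,1],[0,0,0.26,20,-68,3,1]]])

```text
t: 16.12
eef_pos: [0.4897, -0.061, 0.1124]
ee_rot: [-0.224, 0.713, 0.612, 0.259]
ft_force: [0.6, 0.8, -1.4]
opening: 0.0215
gripper_force: 30.0
```

Call:
servo_tool(plan=[[[0,0,0.06,4,-17,0,1],[0,0,0.1,9,-34,0,1],[0,0,0.12,14,-51,0,1],[0,0,0.127,18,-66,0,1],[0,0,0.127,21,-80,0,1]]])

```text
t: 16.53
eef_pos: [0.5115, -0.1413, 0.1122]
ee_rot: [-0.239, 0.673, 0.655, 0.245]
ft_force: [-0.4, -0.5, -2.2]
opening: 0.0218
gripper_force: 30.0
```

Call:
servo_tool(plan=[[[0,0,0,3,-12,0,1],[0,0,0,5,-22,0,1],[0,0,0,6,-28,0,1],[0,0,0,6,-31,0,1],[0,0,0,6,-31,0,1]]])

```text
t: 16.95
eef_pos: [0.5166, -0.172, 0.1123]
ee_rot: [-0.239, 0.674, 0.655, 0.245]
ft_force: [-0.2, -0.3, -1.5]
opening: 0.0219
gripper_force: 30.0
```

Run:
```python
from h import *
p=shot("wrist"); save(p,"w9"); o=p["obs"]; print(o["eef_pos"],o["ee_rot"],o["ft_force"],o["qpos"])
q=shot("top"); save(q,"t9")
z=o["eef_pos"][2]-.025
for pp in (p,q):
 for n in ["lifter","spot_plate","stand"]:
  for m in masks_of(pp,n)[:1]:
    c=max(cv2.findContours(m["mask"].astype(np.uint8),0,1)[0],key=cv2.contourArea); a=cv2.approxPolyDP(c,2,True).reshape(-1,2); print(n,m["p"],a.tolist())
    zz={"lifter":z,"spot_plate":z+.005,"stand":.046}[n]; print(p2w(pp,a,zz).round(3).tolist())
b=cv2.resize(q["frame"][165:255,270:410,::-1],None,fx=3,fy=3,interpolation=cv2.INTER_CUBIC)
b=np.pad(b,((0,300-b.shape[0]),(0,0),(0,0))); a=p["frame"][:300,140:500,::-1]; cv2.imwrite("pics/m9.png",np.hstack([b,a]))
```

```text
[ 0.51655783 -0.17202257  0.11234902] [-0.23938375  0.6739258   0.65472628  0.2446486 ] [-0.2049439  -0.26013231 -1.54005517] [-0.77217901  0.53553731  1.52174199  0.49178517  1.5990901  -0.8610161 ]
lifter 0.81 [[350, 180], [289, 183], [283, 186], [282, 203], [300, 206], [296, 254], [297, 284], [293, 311], [296, 328], [332, 328], [340, 325], [340, 257], [337, 246], [336, 206], [352, 203]]
[[0.539, -0.111, 0.087], [0.499, -0.112, 0.087], [0.495, -0.114, 0.087], [0.494, -0.126, 0.087], [0.506, -0.129, 0.087], [0.503, -0.16, 0.087], [0.504, -0.178, 0.087], [0.501, -0.193, 0.087], [0.503, -0.202, 0.087], [0.523, -0.203, 0.087], [0.528, -0.201, 0.087], [0.53, -0.163, 0.087], [0.528, -0.156, 0.087], [0.529, -0.13, 0.087], [0.539, -0.128, 0.087]]
spot_plate 0.94 [[368, 75], [348, 73], [252, 79], [248, 123], [248, 184], [254, 186], [382, 178], [385, 171]]
[[0.558, -0.025, 0.092], [0.543, -0.022, 0.092], [0.471, -0.026, 0.092], [0.47, -0.067, 0.092], [0.473, -0.115, 0.092], [0.477, -0.116, 0.092], [0.559, -0.113, 0.092], [0.562, -0.108, 0.092]]
stand 0.95 [[376, 179], [354, 180], [354, 203], [335, 205], [338, 210], [338, 233], [366, 236], [373, 233], [377, 225]]
[[0.565, -0.09, 0.046], [0.547, -0.09, 0.046], [0.546, -0.11, 0.046], [0.531, -0.111, 0.046], [0.533, -0.116, 0.046], [0.532, -0.134, 0.046], [0.553, -0.137, 0.046], [0.558, -0.135, 0.046], [0.562, -0.129, 0.046]]
lifter 0.88 [[332, 205], [334, 220], [337, 214], [368, 214], [365, 208], [338, 209], [336, 204]]
[[0.535, -0.111, 0.087], [0.494, -0.116, 0.087], [0.511, -0.124, 0.087], [0.511, -0.209, 0.087], [0.527, -0.201, 0.087], [0.524, -0.127, 0.087], [0.538, -0.122, 0.087]]
spot_plate 0.81 [[330, 195], [299, 197], [300, 229], [332, 227]]
[[0.562, -0.105, 0.092], [0.556, -0.021, 0.092], [0.47, -0.024, 0.092], [0.476, -0.11, 0.092]]
stand 0.42 [[300, 194], [318, 195]]
[[0.568, -0.023, 0.046], [0.565, -0.074, 0.046]]
```

View pics/m9.png

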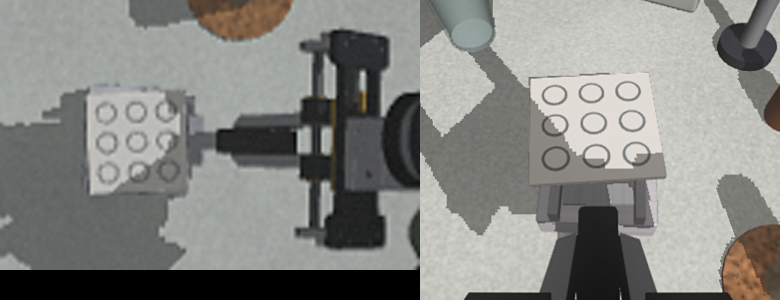

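Call:
servo_tool(plan=[[[0,0,0,0,0,-6,1],[0,0,0,0,0,-15,1],[0,0,0,0,0,-24,1],[0,0,0,0,0,-30,1],[0,0,0,0,0,-33,1]]])

```text
t: 17.77
eef_pos: [0.5157, -0.1711, 0.0777]
ee_rot: [-0.241, 0.674, 0.654, 0.244]
ft_force: [-0.3, -0.2, -2.8]
opening: 0.0217
gripper_force: 30.0
```

Call:
servo_tool(plan=[[[0,0,0,0,0,-2,1],[0,0,0,0,0,-4,1],[0,0,0,0,0,-5,1],[0,0,0,0,0,-6,1],[0,0,0,0,0,-7,1]]])

```text
t: 18.18
eef_pos: [0.5168, -0.172, 0.0727]
ee_rot: [-0.239, 0.674, 0.655, 0.245]
ft_force: [0.3, -0.3, -2.5]
opening: 0.022
gripper_force: 30.0
```

Call:
servo_tool(plan=[[[0,0,0,0,0,-2,1],[0,0,0,0,0,-3,1],[0,0,0,0,0,-5,1],[0,0,0,0,0,-7,1],[0,0,0,0,0,-7,1]]])

```text
t: 18.6
eef_pos: [0.5163, -0.1717, 0.0651]
ee_rot: [-0.24, 0.674, 0.655, 0.245]
ft_force: [-0.0, 0.8, -2.1]
opening: 0.0214
gripper_force: 30.0
```

Run:
```python
from h import *
p=shot("wrist"); save(p,"w10"); o=p["obs"]; print(o["eef_pos"],o["ee_rot"],o["ft_force"],o["wrist_torque"])
a=p["frame"][60:260,200:440,::-1]; cv2.imwrite("pics/m10.png",cv2.resize(a,None,fx=3,fy=3,interpolation=cv2.INTER_CUBIC))
```

```text
[ 0.516335   -0.17165478  0.06511437] [-0.23967717  0.67386661  0.65469243  0.24461494] [-0.01799558  0.81250122 -2.11901712] [-0.58818789 -0.05447105  0.05123547]
```

View pics/m10.png

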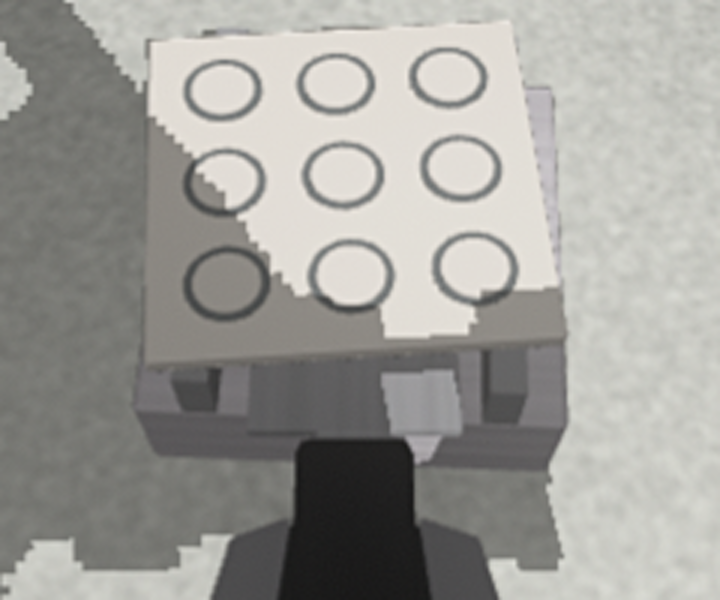

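Over my ten-picture budget now; from here numbers only. The plate sits on the rails and the torque shows the blade unloaded. Withdraw.

Call:
servo_tool(plan=[[[0,0,0,0,-4,0,1],[0,0,0,0,-12,0,1],[0,0,0,-1,-24,0,1],[0,0,0,-1,-38,0,1],[0,0,0,-2,-52,0,1]]])

```text
t: 19.07
eef_pos: [0.5147, -0.2258, 0.0656]
ee_rot: [-0.239, 0.674, 0.655, 0.245]
ft_force: [-0.2, 0.2, -1.9]
opening: 0.0213
gripper_force: 30.0
```

```bash
cat > chk.py <<'E'
from h import *
p=shot("wrist"); o=p["obs"]; print(o["eef_pos"],o["ft_force"],o["wrist_torque"])
for n,z in [("spot_plate",.051),("lifter",.04)]:
  for m in masks_of(p,n)[:1]:
    c=max(cv2.findContours(m["mask"].astype(np.uint8),0,1)[0],key=cv2.contourArea); a=cv2.approxPolyDP(c,3,True).reshape(-1,2)
    r=cv2.minAreaRect(p2w(p,c.reshape(-1,2),z)[:,:2].astype(np.float32)); print(n,m["p"],a.tolist(),r)
E
python3 chk.py
```

```text
[ 0.51469265 -0.22581746  0.06557277] [-0.23086289  0.23282768 -1.90239607] [-0.52315239 -0.10170497 -0.00378716]
spot_plate 0.57 [[366, 17], [257, 23], [255, 114], [380, 108]] ((0.5162337422370911, -0.07002539187669754), (0.09022630751132965, 0.09529571980237961), 1.9541395902633667)
```

Call:
servo_tool(plan=[[[0,0,0,0,-20,0,1],[0,0,0,-1,-45,0,1],[0,0,0,-2,-70,0,1],[0,0,0,-3,-95,0,1],[0,0,0,-3,-110,0,1]]])

```text
t: 19.63
eef_pos: [0.5113, -0.336, 0.0653]
ee_rot: [-0.239, 0.674, 0.655, 0.245]
ft_force: [-0.5, 0.2, -2.0]
opening: 0.0217
gripper_force: 30.0
```

Call:
servo_tool(plan=[[[0,0,0,0,0,-10,1],[0,0,0,0,0,-22,1],[0,0,0,0,0,-30,1],[0,0,0,0,0,-34,1],[0,0,0,0,0,-34,1]]])

```text
t: 20.05
eef_pos: [0.5106, -0.331, 0.0292]
ee_rot: [-0.242, 0.673, 0.654, 0.245]
ft_force: [-0.5, -0.4, -1.4]
opening: 0.0217
gripper_force: 30.0
```

Call:
servo_tool(plan=[[[0,0,0,0,0,-1,1],[0,0,0,0,0,-2,1],[0,0,0,0,0,-3,1],[0,0,0,0,0,-3,1]]])

```text
t: 20.38
eef_pos: [0.5118, -0.3338, 0.0288]
ee_rot: [-0.239, 0.674, 0.655, 0.245]
ft_force: [0.8, -0.1, -0.8]
opening: 0.0219
gripper_force: 30.0
```

Light contact with the bench; open and retreat along the tool axis.

Call:
servo_tool(plan=[[[0,0,0,0,0,0,0.7],[0,0,0,0,0,0,0.5],[0,0,0,0,0,0,0.4],[0,0,0,0,0,0,0.4],[0,0,0,0,0,0,0.4]]])

```text
t: 20.8
eef_pos: [0.5116, -0.3339, 0.0287]
ee_rot: [-0.239, 0.674, 0.655, 0.245]
ft_force: [-0.5, 0.1, -0.8]
opening: 0.0511
gripper_force: 0.0
```

Call:
servo_tool(plan=[[[0,0,0,0,-12,15,0.4],[0,0,0,-1,-32,38,0.4],[0,0,0,-2,-55,66,0.4],[0,0,0,-2,-75,90,0.4],[0,0,0,-2,-85,100,0.4]]])

```text
t: 21.22
eef_pos: [0.5103, -0.4226, 0.1327]
ee_rot: [-0.236, 0.675, 0.656, 0.244]
ft_force: [0.8, -1.3, 1.1]
opening: 0.0564
gripper_force: 0.0
```

Run:
```python
from h import *
for cam,zs in [("wrist",(.051,.003)),("top",(.051,.003)),("scene",None)]:
  p=shot(cam)
  for n,z in ([("spot_plate",.051),("lifter",.003)] if zs else [("jar",0),("spot_plate",0),("lifter",0),("small_bottle",0),("beaker",0),("dish",0)]):
   for m in masks_of(p,n)[:1]:
    c=max(cv2.findContours(m["mask"].astype(np.uint8),0,1)[0],key=cv2.contourArea); r=cv2.minAreaRect(p2w(p,c.reshape(-1,2),z)[:,:2].astype(np.float32)); print(cam,n,round(m["p"],2),np.round(m["bbox"]),np.round(r[0],4),np.round(r[1],4),round(r[2],1))
print(sensors.get_obs()["opening"])
```

```text
wrist spot_plate 0.82 [275.   0.  81.  11.] [ 0.5171 -0.1125] [0.0166 0.0903] 88.4
wrist lifter 0.73 [292.  94.  47. 146.] [ 0.5118 -0.2837] [0.1728 0.0471] 88.5
top spot_plate 0.57 [298. 194.  32.  35.] [ 0.5172 -0.0653] [0.0898 0.0897] 0.2
top lifter 0.75 [357. 207.  63.  16.] [ 0.5145 -0.2848] [0.0441 0.1792] 0.0
scene jar 0.87 [325. 256.  11.  32.] [ 0.6458 -0.1377] [0.043  0.1102] 44.3
scene spot_plate 0.76 [292. 209.  46.  30.] [ 0.4805 -0.0325] [0.0985 0.0967] 2.1
scene lifter 0.86 [228. 254.  58.  44.] [ 0.5073 -0.2815] [0.1794 0.0574] 83.2
scene small_bottle 0.66 [376. 230.  20.  33.] [0.6907 0.0365] [0.0428 0.1166] 35.4
scene beaker 0.98 [321. 157.  22.  27.] [0.3339 0.1776] [0.0715 0.1613] 43.9
scene dish 0.73 [285. 315.  38.  33.] [ 0.7239 -0.319 ] [0.0889 0.0862] 44.3
0.05627597866675822
```

```bash
python3 -c "
from rig import manip; print(manip.hand_in())"
```

```text
the job is handed in; nothing more can be done
None
```

The job is handed in, but no verdict came back: by my last camera measurements the spot plate sits within about 2 mm of the stand's centre and square to its rails, the jar stands on the cork mat, and the lifter lies on the bench about 80 mm clear of the stand (I viewed 12 pictures, over the limit of 10).

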